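# Free the bottle wedged in the tray corner and stand it on its mat

## Task

The white bottle with the blue cap has tipped over and is wedged in a corner of the grey sorting tray. Lift it out of the tray and gently stand it upright, cap up, in the middle of the blue round mat. Leave the other two bottles standing where they are.

Things in the scene. Friction and masses are not known exactly. Their poses are not given: they have to be found in the camera images.
- bottle_center (a point): Centre of the loose white bottle with blue cap, 0.11 to 0.2 kg, 54 mm diameter, 106 mm tall: on its axis, 53 mm from foot and cap top; z axis from foot to cap. Straight 54 mm body to about 17 mm above this point; cap 30 mm wide, the last 18 mm. It starts leaning about 38 degrees into a tray corner, foot on the tray floor, side against both walls, cap over the corner, away from the robot.
- tray_corner (a point): Inner corner, at rim height, where the bottle is wedged. The tray is a fixed open box of grey plastic, inside 180 mm (its x) by 150 mm (its y), walls 4 mm, rim 40 mm and inner floor 4 mm above the bench. Axes are the tray's: its inside lies to -x and -y of this point; the bottle leans along the diagonal between +x and +y.
- blue_mat_top (a point): Centre of the upper face of the blue round mat: a fixed flat disc 100 mm across, 3 mm thick, on the bench. A red mat of the same size lies near it and is not the place for this bottle.
- red_cap_bottle_center (a point): Centre of a small white bottle with a red cap, 34 mm diameter, 62 mm tall, standing in the tray far from the wedged bottle; leave it alone. Its z axis points up.
- amber_bottle_center (a point): Centre of a large brown bottle with a black cap, 58 mm diameter, 116 mm tall, standing on the bench beyond the mats; leave it alone. Its z axis points up.
- bottle: The white bottle with the blue cap itself; origin at the centre of its foot, z axis along it to the cap.
Mind the look-alikes: they are no part of the job. Leave any red look-alike of the bottle alone.

How it is judged:
On the way:
1. the white bottle with the blue cap has been lifted clear of the tray (height (world z) of bottle_center above 0.08 m), for 0.1 s.
At the end, for the whole second after the job is handed in: The white bottle with the blue cap stands upright, cap up (within 10 degrees), at rest on the blue mat, its axis within 20 mm of the mat's centre (angle between bottle_center's own z axis and vertical below 0.18 rad and z of bottle_center in the frame of blue_mat_top between 0.045 and 0.061 m and horizontal distance between bottle_center and blue_mat_top below 0.02 m and linear speed of bottle below 0.02 m/s); the robot touches nothing.
It fails at once if the red-capped small bottle was moved more than 25 mm or tipped (distance of red_cap_bottle_center from where it was at the start of the episode above 0.025 m or angle between red_cap_bottle_center's own z axis and vertical above 0.5 rad).
It fails at once if the large brown bottle was moved more than 25 mm or tipped (distance of amber_bottle_center from where it was at the start of the episode above 0.025 m or angle between amber_bottle_center's own z axis and vertical above 0.5 rad).
It fails at once if the bottle was dropped or flung (faster than 1 m/s) (linear speed of bottle above 1 m/s).
It also fails if it takes over 32 s, if anything falls off the work surface, if the arm or the gripper's body presses on something with over 40 N, if the wrist force passes 120 N, or if a joint passes its speed limit or range.

## Robot

A 7-joint arm with a two-finger parallel gripper is mounted at the origin on a cart in front of the work surface, level with it; the furniture and walls round the work are solid. World frame = base frame: x ahead of the robot, y to its left, z up, the work surface at z = 0. Lengths are in m, angles in rad, forces in N, time in s.
With the tool pointing down it reaches from about 0.425 to 1.025 m from the base axis. Payload 3.6 kg.
Tool frame: the origin (TCP) lies at the very end of the fingers, on their centre line; the grasp point (between the pads) lies env.hold_point_z behind it (env.hold_point_z is the distance from the TCP to the grasp point, in m); z points along the fingers, x is the direction in which the jaws open and shut, and the axes are right-handed (so a half turn about z gives the same grasp; the last joint's range is limited). The gripper opens to 85 mm and grips with 20 to 120 N. Pads are 22 mm wide; open, the fingers measure 114 mm over their backs; the gripper's body (76 mm by 85 mm) begins 54 mm behind the grasp point. The pads swing forward as they close: fully open they stand 13 mm farther back than shut.
Start: joints at [1.188, 0.591, 0.048, 1.609, -0.033, 0.943, -0.034], TCP at [0.206, -0.695, 0.231] pointing down, gripper open.
Joint ranges: [-2.69, 2.69], [-0.47, 2.24], [-1.27, 1.36], [0.19, 2.51], [-1.53, 4.68], [0.08, 2.07], [-3.09, 3.09]. Speed limits (rad/s): [2.57, 2.57, 3.14, 3.14, 3.14, 3.14, 3.14].

## Interface

Orientations are given as a unit quaternion [w, x, y, z].
In Python, from station import readout, optics, ticket, env gives the robot as it stands.
- The arm moves only by the tool arm_command, never from a script. Its argument "series" is a list of rows, each a list of 6 numbers: the shift along the tool's x, y, z in m, then the turn, a rotation vector about the tool's x, y, z in degrees. In form: [[tx, ty, tz, rx, ry, rz], ...]. A call has 1 to 20 rows; each row shifts and turns the pose as measured when the row begins, along the tool's axes as they then stand; what a row does not reach is not made up. A row lasts 1/12 s, in which the tool goes at most 41.7 mm and 7.16 degrees, less where a joint would pass 70% of its speed; a pose out of reach is approached as far as the arm can. A call is refused whole if a number of a shift passes 0.0417 or a number of a turn 7.16, either way. A call with a gripper value outside its range is refused whole. "fingers" is the finger opening in m, from 0 to 0.0854, set as the call begins (left out, the last holds). The fingers move at their own pace and stop on an object; "force" is the grip in N (left out, the last holds). Time passes only in rows, so rows that do not move let the fingers close. It gives the time, the measured TCP pose, the force and the opening at its end, in the units of the state.
- readout.read_state(): the state, without advancing time (a new reading comes with each control period).
- optics.read_camera(name): name is "side" or "top" or "wrist"; returns a dict with "img" (400x640x3 uint8, blue, green, red), "depth" (400x640 float32, m along the optical axis (not along the pixel's ray), 0 where there is no reading), "fx", "fy", "cx", "cy" (pixels), "dist_coeffs" ([k1, k2, p1, p2, k3] as OpenCV has them; the pictures are not rectified), "R" (3x3) and "t" (3): a world point X has camera coordinates R X + t; the wrist camera has in their place "tool_from_camera" (4x4, takes a point from camera to tool coordinates, whose origin is the TCP and whose axes are the tool frame's). Camera axes: x right, y down, z forward; pixel columns grow to the right and rows downward; lengths in m; the calibration is good to about 2 mm. A picture is of the moment at which its call begins: read the wrist's pose just before it.
- ticket.job_done(): hands the job in, once; it reports no verdict.
Trained networks look in the newest picture that a camera, given by its name, has taken for a name from the list of things; names that differ only in an ending like _2 or _b are one class to them, and where a whole thing is asked for, a point or a joint stands for the part that bears it (a point fixed in the world has none). Each returns a list of dicts, best first, with "confidence" (0 to 1); they miss things now and then, are a little off and sometimes report something else, mostly with a low value. They report only what shows in the picture. A call takes as long as a camera call. They do not tell look-alikes from the thing itself.
- optics.spot_in(camera, target): "box" ([centre column, centre row, width, height] in pixels, round what is visible of it).
- optics.regions_of(camera, target): "region" (400x640 bool, what is visible of it) and "box" ([centre column, centre row, width, height] in pixels, round what is visible of it).
The state is a dict: "time": time; "joints": joint angles; "dq": joint speeds; "joint_efforts": joint torques, N m; "tool_pos": TCP position; "orientation": TCP orientation; "ft_force": force on the tool from outside, world axes, zero at the start; "ft_torque": the same for the moment, N m; "gripper_width": opening from 0.0 (shut) to 1.0 (fully open).
Only numpy, scipy, OpenCV 4.12 (cv2) and the standard library are available. Lean on these libraries where they do the work, as an engineer would, in place of code of your own. Each camera call takes 0.05 s, during which the arm holds its last target.

## Working session

There is one attempt and no reset: what is moved stays moved. The work goes in short steps, Python scripts to look and compute and a tool call to move; the robot and the scene stay as the last step left them, time stands still between calls to the robot, and variables do not carry over. Pictures are saved under pics/ and viewed, and the job is handed in when it is done.

Besides the shell and the picture viewer there is one more tool, called after "Request:" by a JSON object that holds its "name" and its "arguments", one argument or row to a line. arm_command: Moves the arm, as the interface text tells. Its arguments: {"type":"object","properties":{"series":{"type":"array","items":{"type":"array","items":{"type":"number"}}},"fingers":{"type":"number"},"force":{"type":"number"}},"required":["series"]}

```bash
ls; mkdir -p pics; cat > h.py <<'E'
import numpy as np, cv2
from station import readout, optics, ticket, env
from scipy.spatial.transform import Rotation as Ro
def rot(q): return Ro.from_quat([q[1],q[2],q[3],q[0]]).as_matrix()
def cloud(c):
    h,w=c["depth"].shape
    u,v=np.meshgrid(np.arange(w),np.arange(h))
    K=np.array([[c["fx"],0,c["cx"]],[0,c["fy"],c["cy"]],[0,0,1]])
    p=cv2.undistortPoints(np.stack([u,v],-1).reshape(-1,1,2).astype(np.float32),K,np.array(c["dist_coeffs"])).reshape(h,w,2)
    d=c["depth"]
    P=np.dstack([p[...,0]*d,p[...,1]*d,d])
    if "R" in c: return (P-np.array(c["t"]))@np.array(c["R"])
    return P
E
python3 - <<'E'
from h import *
print(readout.read_state(), env.hold_point_z)
for n in ["side","top"]:
    c=optics.read_camera(n); cv2.imwrite(f"pics/{n}0.png",c["img"]); np.savez(f"{n}0.npz",img=c["img"],W=cloud(c),d=c["depth"])
    print(n,c["R"],c["t"])
    for t in ["bottle_center","blue_mat_top","red_cap_bottle_center","amber_bottle_center","tray_corner"]:
        print(t,[(np.round(r["box"]),round(r["confidence"],2)) for r in optics.spot_in(n,t)])
E
```

```text
pics
{'time': 0.0, 'joints': array([ 1.18853621,  0.59209714,  0.04831007,  1.60984338, -0.03326832,
        0.94268378, -0.033715  ]), 'dq': array([ 0.00037068,  0.00154919, -0.00039326,  0.00075533,  0.00184335,
        0.00071453, -0.00204326]), 'joint_efforts': array([-2.75335124e-04, -5.48696637e+01,  1.54655736e+00, -1.98127735e+01,
        9.39157588e-03,  8.82775057e-03, -6.75904687e-06]), 'tool_pos': array([ 0.20620957, -0.69418923,  0.23014918]), 'orientation': array([-6.01676500e-04,  8.01509301e-01, -5.97981271e-01, -9.37227661e-04]), 'ft_force': array([0.75621751, 0.49272075, 0.43647958]), 'ft_torque': array([-0.03127375, -0.04108129, -0.02903463]), 'gripper_width': 1.0057741395635846} 0.0187
side [[-0.94765088 -0.31928461 -0.00389208]
 [-0.19974038  0.60226006 -0.77290789]
 [ 0.24912164 -0.73166943 -0.6345063 ]] [0.5123949  0.18078175 1.07819479]
bottle_center [(array([291., 239.,  32.,  46.]), 0.96), (array([360., 220.,  40.,  32.]), 0.67)]
blue_mat_top [(array([314., 198.,  35.,  24.]), 0.95)]
red_cap_bottle_center [(array([290., 284.,  16.,  26.]), 0.87)]
amber_bottle_center [(array([283., 149.,  20.,  41.]), 0.91)]
tray_corner [(array([303., 274.,  83.,  80.]), 0.7)]
top [[-0.01844255 -0.99981344  0.00574108]
 [-0.99187782  0.0175728  -0.12597459]
 [ 0.1258502  -0.00801774 -0.99201686]] [-0.00546504  0.54826396  1.18670098]
bottle_center [(array([322., 252.,  34.,  51.]), 0.78), (array([261., 194.,  30.,  40.]), 0.76)]
blue_mat_top [(array([353., 191.,  45.,  42.]), 0.79)]
red_cap_bottle_center [(array([212., 219.,  14.,  20.]), 0.65)]
amber_bottle_center [(array([404., 133.,  29.,  31.]), 0.87)]
tray_corner [(array([238., 226.,  91.,  80.]), 0.7)]
```

```bash
python3 - <<'E'
import cv2
a=cv2.imread("pics/side0.png")[110:330,200:440]; b=cv2.imread("pics/top0.png")[100:300,160:440]
cv2.imwrite("pics/side0z.png",cv2.resize(a,None,fx=2.7,fy=2.7,interpolation=3)[:600,:800]);cv2.imwrite("pics/top0z.png",cv2.resize(b,None,fx=2.8,fy=2.8,interpolation=3))
E
```

```text
(no output)
```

View pics/side0z.png

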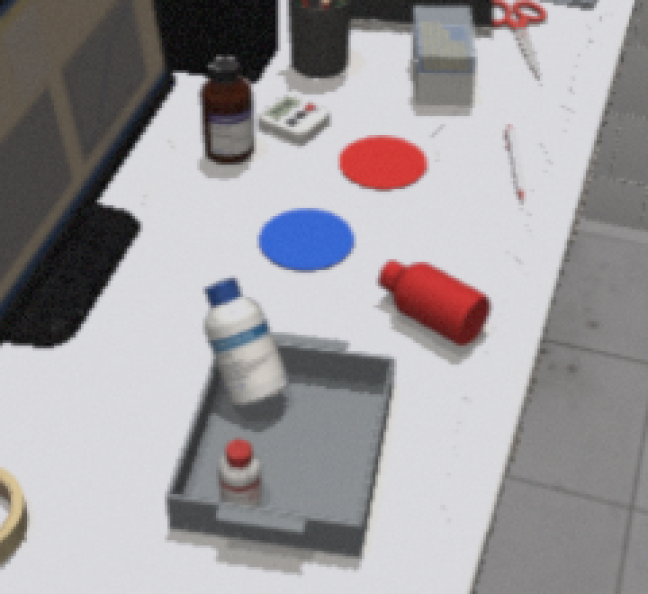

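View pics/top0z.png

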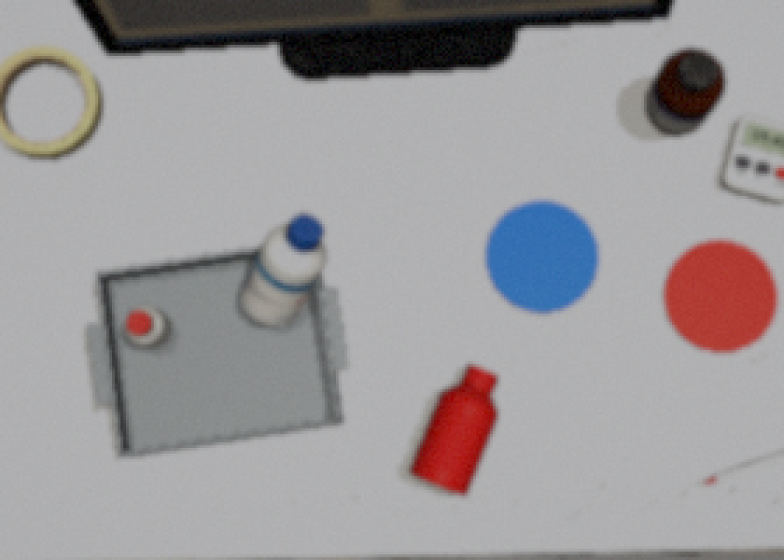

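View pics/top0.png

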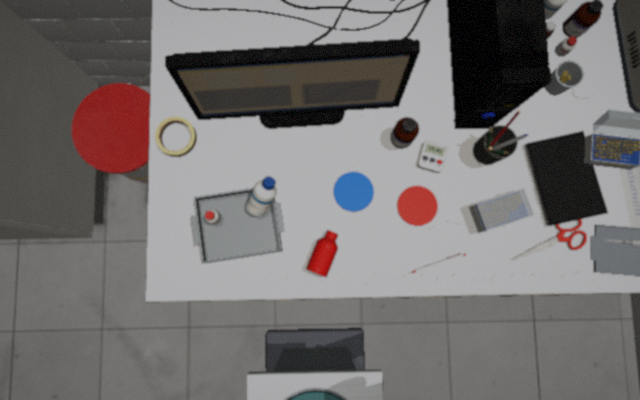

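View pics/side0.png

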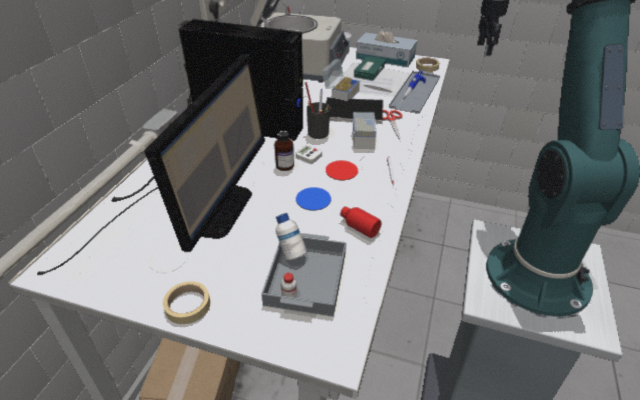

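The side view shows the wedged bottle at about (290,238) with its cap at (283,217). The blue mat is at (314,198) and the red mat at (342,170), and a red look-alike lies at (360,221). In the top view the bottle is at (262,197), the blue mat at (353,191), the tray around (238,226), the small bottle at (212,217) and the amber bottle at (404,133).

```bash
python3 - <<'E'
from h import *
from scipy.optimize import least_squares
S=np.load("side0.npz");T=np.load("top0.npz")
def hsv(a): return cv2.cvtColor(a,cv2.COLOR_BGR2HSV)
for n,D,box in [("side",S,(298,185,332,212)),("top",T,(330,168,378,215))]:
    H=hsv(D["img"]);m=(H[...,0]>95)&(H[...,0]<130)&(H[...,1]>130)&(D["d"]>0)
    mm=np.zeros_like(m);x0,y0,x1,y1=box;mm[y0:y1,x0:x1]=1;m&=mm
    P=D["W"][m];print(n,"mat",m.sum(),np.median(P,0),(P.min(0)+P.max(0))/2,P.max(0)-P.min(0))
for n,D,box in [("side",S,(268,205,310,265)),("top",T,(240,170,282,222))]:
    x0,y0,x1,y1=box;P=D["W"][y0:y1,x0:x1].reshape(-1,3);H=hsv(D["img"])[y0:y1,x0:x1].reshape(-1,3)
    k=(P[:,2]>0.05)&(P[:,2]<.2); print(n,k.sum(),P[k].min(0),P[k].max(0))
    c=k&(H[:,0]>100)&(H[:,0]<130)&(H[:,1]>140)&(P[:,2]>.08);print("cap",c.sum(),np.median(P[c],0))
    # tray: grey rim points
for n,D,box in [("top",T,(190,180,290,265)),("side",S,(258,230,350,320))]:
    x0,y0,x1,y1=box;P=D["W"][y0:y1,x0:x1].reshape(-1,3)
    k=(P[:,2]>0.033)&(P[:,2]<.046);print(n,"rim",k.sum());
    r=cv2.minAreaRect(P[k][:,:2].astype(np.float32));print(r,cv2.boxPoints(r))
for n,D,c in [("top",T,(212,218)),("top",T,(404,132)),("side",S,(290,284)),("side",S,(284,152))]:
    print(n,c,np.median(D["W"][c[1]-3:c[1]+3,c[0]-3:c[0]+3].reshape(-1,3),0))
# red lookalike, monitor base
E
```

```text
side mat 581 [ 0.57639961 -0.09990539  0.00450642] [ 0.57659434 -0.09960657  0.00406603] [0.09294289 0.09683407 0.01162809]
top mat 1144 [ 0.57674633 -0.1032238   0.00263128] [ 0.57650892 -0.10305386  0.00283089] [0.09307372 0.09373464 0.01624978]
side 730 [0.52800395 0.08234837 0.05012098] [0.60379235 0.15211439 0.11199203]
cap 55 [0.58225885 0.1067648  0.1030789 ]
top 704 [0.52681724 0.08087599 0.05002399] [0.60182071 0.14808636 0.11304725]
cap 91 [0.58398912 0.09612726 0.10416147]
top rim 911
((0.5004701614379883, 0.17613130807876587), (0.15814650058746338, 0.21419881284236908), 7.549589157104492) [[0.4080112  0.27191335]
 [0.43615353 0.05957131]
 [0.5929291  0.08034927]
 [0.5647868  0.2926913 ]]
side rim 1120
((0.501061737537384, 0.17653585970401764), (0.16052745282649994, 0.21639931201934814), 7.766900539398193) [[0.4069119  0.2728958 ]
 [0.4361568  0.05848172]
 [0.59521157 0.08017591]
 [0.56596667 0.29459   ]]
top (212, 218) [0.51245235 0.23095849 0.0625246 ]
top (404, 132) [ 0.69989538 -0.2150651   0.0949936 ]
side (290, 284) [0.51262359 0.24581428 0.05495521]
side (284, 152) [ 0.7021254  -0.19920779  0.07124977]
```

```bash
python3 - <<'E'
from h import *
from scipy.optimize import least_squares
S=np.load("side0.npz");T=np.load("top0.npz")
def get(D,box):
    x0,y0,x1,y1=box;P=D["W"][y0:y1,x0:x1].reshape(-1,3);I=cv2.cvtColor(D["img"],cv2.COLOR_BGR2HSV)[y0:y1,x0:x1].reshape(-1,3)
    k=(P[:,2]>.045)&(P[:,2]<.2);return P[k]
Ps=get(S,(268,205,310,265));Pt=get(T,(240,170,282,222))
def prof(h): # radius vs height from foot
    return np.interp(h,[0,70,86,88,106],[.027e3,27,17,15,15])/1e3 if 0 else np.interp(h*1e3,[0,70,85,88,106],[27,27,16,15,15])/1e3
def unpack(p):
    th,az=p[3:5];a=np.array([np.sin(th)*np.cos(az),np.sin(th)*np.sin(az),np.cos(th)]);return p[:3],a
def res(p,P):
    c,a=unpack(p);v=P-c;s=v@a;r=np.linalg.norm(v-np.outer(s,a),axis=1)
    side=r-prof(np.clip(s+.053,0,.106)); top=s-.053; bot=-.053-s
    return np.where((top>-.006)&(r<.013),top,np.maximum.reduce([side,top,bot]))
for n,P in [("side",Ps),("top",Pt),("both",np.vstack([Ps,Pt]))]:
    f=least_squares(res,[.557,.117,.06,np.radians(38),np.arctan2(-.608,.793)],args=(P,),loss="soft_l1",f_scale=.003)
    c,a=unpack(f.x);print(n,len(P),c.round(4),a.round(3),np.degrees(f.x[3:]).round(1),np.median(abs(res(f.x,P))).round(4),"foot",(c-.053*a).round(4))
for n,D,box in [("top",T,(190,180,290,265)),("side",S,(258,230,350,320))]:
    x0,y0,x1,y1=box;W=D["W"][y0:y1,x0:x1].reshape(-1,3);k=(W[:,2]>0.034)&(W[:,2]<.044)
    t=np.radians(7.6);ex=np.array([np.sin(t),-np.cos(t)]);ey=np.array([np.cos(t),np.sin(t)])
    u=W[k][:,:2]@ex;v=W[k][:,:2]@ey
    print(n,np.histogram(u,30),np.histogram(v,30))
E
```

```text
side 786 [0.5685 0.1126 0.0635] [ 0.489 -0.387  0.781] [ 38.6 -38.4] 0.0011 foot [0.5425 0.1331 0.0221]
top 739 [0.5661 0.1131 0.0612] [ 0.483 -0.388  0.785] [ 38.3 -38.7] 0.001 foot [0.5404 0.1337 0.0196]
both 1525 [0.567  0.1132 0.062 ] [ 0.486 -0.386  0.784] [ 38.4 -38.5] 0.0011 foot [0.5412 0.1337 0.0205]
top (array([ 81,  89, 124,  10,  15,   9,  12,  11,  18,  15,  14,  10,  12,
         9,  11,  10,  11,  10,  18,  27,  18,  16,  13,  13,  11,   8,
         6,  56,  94,  89]), array([-0.21549316, -0.20835373, -0.2012143 , -0.19407487, -0.18693544,
       -0.17979601, -0.17265658, -0.16551715, -0.15837772, -0.15123829,
       -0.14409886, -0.13695943, -0.12982   , -0.12268057, -0.11554114,
       -0.10840171, -0.10126228, -0.09412285, -0.08698342, -0.07984399,
       -0.07270456, -0.06556513, -0.0584257 , -0.05128627, -0.04414684,
       -0.03700741, -0.02986798, -0.02272855, -0.01558912, -0.00844969,
       -0.00131026])) (array([138,   7,   9,   8,   7,   9,  10,   3,  23,  34,  32,  35,  31,
        29,  33,  30,  35,  50,  55,  40,  39,  31,  11,   7,   4,   7,
         3, 
[... 969 characters left out ...]
0438648 ,
       -0.03665303, -0.02944127, -0.0222295 , -0.01501773, -0.00780596,
       -0.0005942 ])) (array([137,  17,  15,  16,  17,  17,  19,  15,  25,  30,  32,  33,  33,
        36,  32,  32,  35,  54,  54,  54,  48,  34,  23,  19,  16,  12,
        13,  13,   8, 125]), array([0.43958559, 0.44494779, 0.45031   , 0.4556722 , 0.46103441,
       0.46639661, 0.47175881, 0.47712102, 0.48248322, 0.48784543,
       0.49320763, 0.49856984, 0.50393204, 0.50929424, 0.51465645,
       0.52001865, 0.52538086, 0.53074306, 0.53610526, 0.54146747,
       0.54682967, 0.55219188, 0.55755408, 0.56291629, 0.56827849,
       0.57364069, 0.5790029 , 0.5843651 , 0.58972731, 0.59508951,
       0.60045171]))
```

```bash
cat >> h.py <<'E'
A=np.array([.486,-.386,.784]);A/=np.linalg.norm(A);C=np.array([.567,.1132,.062])
def Rtilt(tilt,xaz,):
    # tool x horizontal at xaz deg, tool z down, leaned back: z=-(cos up + sin d), d = xaz-90
    x=np.array([np.cos(np.radians(xaz)),np.sin(np.radians(xaz)),0]);d=np.array([x[1],-x[0],0]);t=np.radians(tilt)
    z=-(np.cos(t)*np.array([0,0,1])+np.sin(t)*d);return np.column_stack([x,np.cross(z,x),z])
def delta(R,p,Rt,pt):
    return R.T@(pt-p), np.degrees(Ro.from_matrix(R.T@Rt).as_rotvec())
def now():
    s=readout.read_state();return s,rot(s["orientation"]),np.array(s["tool_pos"])
E
python3 - <<'E'
from h import *
s,R,p=now();print(R.round(3))
Rg=Rtilt(19.2,51.5);pg=C+.007*A+.0187*Rg[:,2];pre=pg-.12*Rg[:,2]
print(Rg.round(3),pg,pre)
print(delta(R,p,Rg,pre), delta(R,p,Rtilt(0,51.5),pre)); w=np.array([.5,-.25,.28]);print("w",R.T@(w-p), "w2",R.T@(pre-w))
E
```

```text
[[ 0.285 -0.959  0.   ]
 [-0.959 -0.285 -0.   ]
 [ 0.    -0.    -1.   ]]
[[ 0.623  0.739 -0.257]
 [ 0.783 -0.588  0.205]
 [ 0.    -0.329 -0.944]] [0.56558937 0.11432614 0.04982858] [0.59647422 0.08975922 0.16315374]
(array([-0.64116794, -0.59732189,  0.06815613]), array([  10.89084107,  -20.89956025, -123.56054119])) (array([-0.64116794, -0.59732189,  0.06815613]), array([ 8.12193801e-04, -8.44534948e-04, -1.24953201e+02]))
w [-0.34295288 -0.40808065 -0.04868643] w2 [-0.29821506 -0.18924124  0.11684256]
```

Request:
{"name": "arm_command", "arguments": {
  "series": [
    [-0.0245,-0.029,-0.004,0,0,0],
    [-0.0245,-0.029,-0.004,0,0,0],
    [-0.0245,-0.029,-0.004,0,0,0],
    [-0.0245,-0.029,-0.004,0,0,0],
    [-0.0245,-0.029,-0.004,0,0,0],
    [-0.0245,-0.029,-0.004,0,0,0],
    [-0.0245,-0.029,-0.004,0,0,0],
    [-0.0245,-0.029,-0.004,0,0,0],
    [-0.0245,-0.029,-0.004,0,0,0],
    [-0.0245,-0.029,-0.004,0,0,0],
    [-0.0245,-0.029,-0.004,0,0,0],
    [-0.0245,-0.029,-0.004,0,0,0],
    [-0.0245,-0.029,-0.004,0,0,0],
    [-0.0245,-0.029,-0.004,0,0,0]
  ],
  "fingers": 0.0854
}}

```text
time: 1.77
tool_pos: [0.5045, -0.2459, 0.2866]
orientation: [0.005, 0.794, -0.607, 0.003]
ft_force: [-0.3, -0.7, -0.1]
gripper_width: 0.997
```

Request:
{"name": "arm_command", "arguments": {
  "series": [
    [0,0,0,0,0,-7],
    [0,0,0,0,0,-7],
    [0,0,0,0,0,-7],
    [0,0,0,0,0,-7],
    [0,0,0,0,0,-7],
    [0,0,0,0,0,-7],
    [0,0,0,0,0,-7],
    [0,0,0,0,0,-7],
    [0,0,0,0,0,-7],
    [0,0,0,0,0,-7],
    [0,0,0,0,0,-7],
    [0,0,0,0,0,-7],
    [0,0,0,0,0,-7],
    [0,0,0,0,0,-7],
    [0,0,0,0,0,-7],
    [0,0,0,0,0,-7],
    [0,0,0,0,0,-7]
  ]
}}

```text
time: 3.18
tool_pos: [0.5156, -0.2302, 0.2924]
orientation: [0.008, 0.917, 0.4, 0.003]
ft_force: [-0.3, -0.8, -0.2]
gripper_width: 1.0
```

```bash
python3 - <<'E'
from h import *
s,R,p=now();print(s["time"],p,s["joints"].round(2))
Rg=Rtilt(19.2,51.5);pg=C+.007*A+.0187*Rg[:,2];pre=pg-.12*Rg[:,2]
print(delta(R,p,Rg,pre))
E
```

```text
3.1833 [ 0.51564495 -0.2301504   0.29237783] [ 0.73  0.35 -0.51  1.91  0.22  0.92  0.93]
(array([ 0.2895122 , -0.1607278 ,  0.12618897]), array([20.17686328, -0.64394946, -4.36955787]))
```

Request:
{"name": "arm_command", "arguments": {
  "series": [
    [0.029,-0.016,0.004,0,0,0],
    [0.029,-0.016,0.004,0,0,0],
    [0.029,-0.016,0.004,0,0,0],
    [0.029,-0.016,0.004,0,0,0],
    [0.029,-0.016,0.004,0,0,0],
    [0.029,-0.016,0.004,0,0,0],
    [0.029,-0.016,0.004,0,0,0],
    [0.029,-0.016,0.004,0,0,0],
    [0.029,-0.016,0.004,0,0,0],
    [0.026,-0.014,0.004,0,0,0],
    [0,0,0,6.7,0,-1.5],
    [0,0,0,6.7,0,-1.5],
    [0,0,0,6.7,0,-1.5],
    [0,0,0,0,0,0]
  ]
}}

```text
time: 4.35
tool_pos: [0.6003, 0.1059, 0.2503]
orientation: [-0.152, 0.886, 0.434, -0.064]
ft_force: [0.8, -2.0, -1.3]
gripper_width: 1.002
```

```bash
python3 - <<'E'
from h import *
s,R,p=now();print(s["time"],p,s["joints"].round(2))
Rg=Rtilt(19.2,51.5);pg=C+.007*A+.0187*Rg[:,2];pre=pg-.12*Rg[:,2]
print(delta(R,p,Rg,pre))
c=optics.read_camera("wrist");cv2.imwrite("pics/w1.png",c["img"])
c=optics.read_camera("top");cv2.imwrite("pics/t1.png",c["img"])
E
```

```text
4.35 [0.60031898 0.10593944 0.25027381] [ 0.31  0.61 -0.67  1.7   0.09  1.13  0.57]
(array([-0.01676394,  0.03478757,  0.07984537]), array([ 0.21651349, -0.85811107,  0.83531001]))
```

View pics/w1.png

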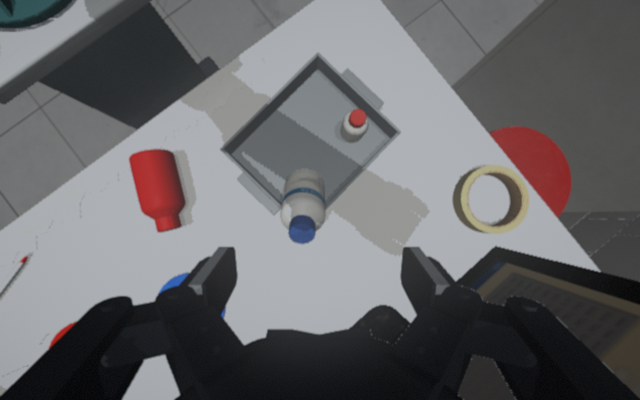

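The wrist view shows the bottle at about (303,200) with its cap at (302,229). It lies along the image's vertical axis, slightly left of the finger centre line at about 319. That agrees with the computed shift of -17 mm.

Request:
{"name": "arm_command", "arguments": {
  "series": [
    [-0.006,0.012,0.02,0,-0.3,0.3],
    [-0.006,0.012,0.02,0,-0.3,0.3],
    [-0.005,0.01,0.02,0,-0.3,0.3],
    [0,0,0.02,0,0,0],
    [0,0,0,0,0,0]
  ]
}}

```text
time: 4.87
tool_pos: [0.5906, 0.0958, 0.1678]
orientation: [-0.14, 0.888, 0.432, -0.067]
ft_force: [-0.2, -0.5, -0.0]
gripper_width: 1.001
```

```bash
python3 - <<'E'
from h import *
s,R,p=now();print(s["time"],p)
c=optics.read_camera("wrist");cv2.imwrite("pics/w2.png",c["img"])
Rg=Rtilt(19.2,51.5);pg=C+.007*A+.0187*Rg[:,2]
print(delta(R,p,Rg,pg))
# wrist-cam check of the bottle fit
from scipy.optimize import least_squares
W=cloud(c);T=np.array(c["tool_from_camera"]);W=(W@T[:3,:3].T+T[:3,3])@R.T+p
k=(c["depth"]>0)&(np.linalg.norm(W-C,axis=2)<.065)&(W[...,2]>.046);P=W[k]
v=P-C;sx=v@A;r=np.linalg.norm(v-np.outer(sx,A),axis=1)
b=(sx>-.03)&(sx<.015)&(r<.04)&(r>.015);print(b.sum(),np.median(r[b]))
f=least_squares(lambda q:np.linalg.norm((P[b]-C-q)-np.outer((P[b]-C-q)@A,A),axis=1)-.027,np.zeros(3));print("shift",f.x)
t=(r<.010)&(sx>.045);print("captop s",np.median(sx[t]))
E
```

```text
4.8667 [0.59059239 0.09575691 0.16780753]
(array([-0.00104241,  0.00658096,  0.12183843]), array([1.32501631, 0.02057354, 0.38579022]))
1340 0.02578622234381721
shift [ 0.08187294 -0.06513833  0.12977273]
captop s 0.051777226465236206
```

View pics/w2.png

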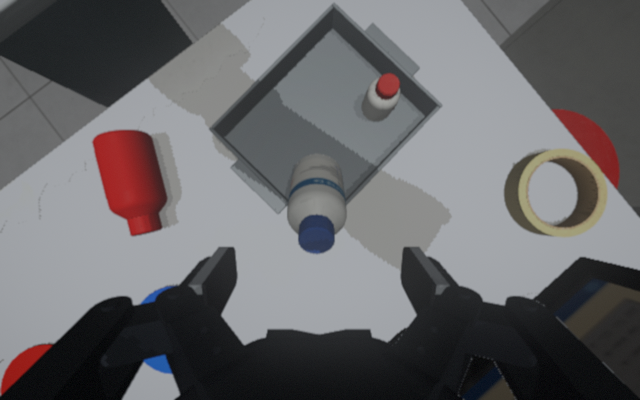

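The cap sits at (317,235), centred between the fingers. The wrist cloud agrees with the bottle fit to about 1–2 mm, so I'm descending along the tool axis.

Request:
{"name": "arm_command", "arguments": {
  "series": [
    [-0.001,0.004,0.018,0.7,0,0.2],
    [0,0.0025,0.018,0.6,0,0.2],
    [0,0,0.018,0,0,0],
    [0,0,0.018,0,0,0],
    [0,0,0.018,0,0,0],
    [0,0,0.012,0,0,0],
    [0,0,0.008,0,0,0],
    [0,0,0,0,0,0]
  ]
}}

```text
time: 5.58
tool_pos: [0.5759, 0.117, 0.0692]
orientation: [-0.143, 0.889, 0.43, -0.061]
ft_force: [0.1, 0.7, 0.2]
gripper_width: 1.0
```

```bash
python3 - <<'E'
from h import *
s,R,p=now();print(s["time"],p,s["ft_force"])
Rg=Rtilt(19.2,51.5);pg=C+.007*A+.0187*Rg[:,2]
print(delta(R,p,Rg,pg))
for n in ["wrist","side"]:
  c=optics.read_camera(n);cv2.imwrite(f"pics/{n}3.png",c["img"])
cv2.imwrite("pics/side3z.png",cv2.resize(c["img"][150:330,200:420],None,fx=3,fy=3,interpolation=3))
E
```

```text
5.5833 [0.5759293  0.11701102 0.06923171] [0.148363   0.67560074 0.18557096]
(array([-0.00883678, -0.0001968 ,  0.02030953]), array([ 1.32855646, -0.83951391,  0.27587245]))
```

View pics/wrist3.png

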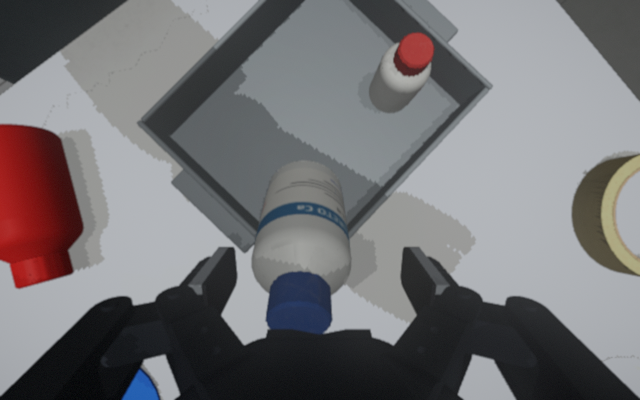

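View pics/side3z.png

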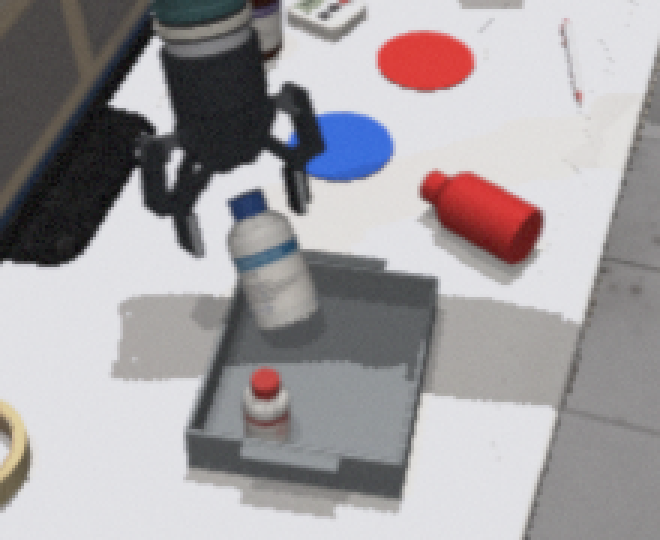

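The bottle's cap is at (299,300) against a finger centre of 319, so the tool has drifted 9 mm. I'll correct that, then cover the last 20 mm.

Request:
{"name": "arm_command", "arguments": {
  "series": [
    [-0.005,0,0,0.7,-0.4,0.1],
    [-0.004,0,0.004,0.6,-0.4,0.1],
    [0,0,0.006,0,0,0],
    [0,0,0,0,0,0]
  ]
}}

```text
time: 6.02
tool_pos: [0.5723, 0.111, 0.0635]
orientation: [-0.149, 0.889, 0.428, -0.068]
ft_force: [-1.3, -0.1, -0.5]
gripper_width: 1.001
```

```bash
python3 - <<'E'
from h import *
s,R,p=now();print(s["time"],p,s["ft_force"])
Rg=Rtilt(19.2,51.5);pg=C+.007*A+.0187*Rg[:,2]
print(delta(R,p,Rg,pg))
E
```

```text
6.0167 [0.57228374 0.11102953 0.06347897] [-1.25789478 -0.05997303 -0.48060608]
(array([-0.00168607, -0.00248683,  0.01526395]), array([ 0.33650885, -0.37335642,  0.0202539 ]))
```

Request:
{"name": "arm_command", "arguments": {
  "series": [
    [-0.001,-0.0025,0.006,0.3,-0.4,0],
    [-0.001,0,0.006,0,0,0],
    [0,0,0.005,0,0,0],
    [0,0,0,0,0,0]
  ]
}}

```text
time: 6.35
tool_pos: [0.5646, 0.1142, 0.0468]
orientation: [-0.15, 0.888, 0.428, -0.073]
ft_force: [-0.7, -0.8, -0.1]
gripper_width: 1.001
```

```bash
python3 - <<'E'
from h import *
s,R,p=now();print(s["time"],p,s["ft_force"])
Rg=Rtilt(19.2,51.5);pg=C+.007*A+.0187*Rg[:,2]
print(delta(R,p,Rg,pg))
for n in ["wrist","side"]:
  c=optics.read_camera(n);cv2.imwrite(f"pics/{n}4.png",c["img"])
E
```

```text
6.35 [0.56455437 0.11422726 0.04676859] [-0.73418163 -0.81243148 -0.0775145 ]
(array([ 0.00072014, -0.00029831, -0.00313639]), array([ 0.03166708,  0.0241713 , -0.04188103]))
```

View pics/wrist4.png

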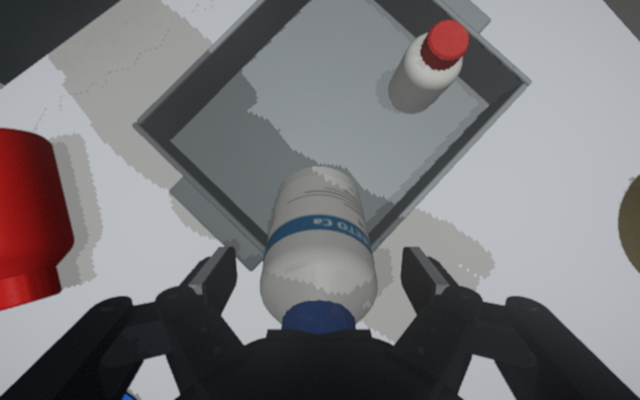

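The bottle body is centred at (319,255) between the pads at (220,270) and (418,270). I'll back off 2 mm and close.

Request:
{"name": "arm_command", "arguments": {
  "series": [
    [0.0005,0,-0.002,0,0,0],
    [0,0,0,0,0,0],
    [0,0,0,0,0,0],
    [0,0,0,0,0,0],
    [0,0,0,0,0,0],
    [0,0,0,0,0,0],
    [0,0,0,0,0,0],
    [0,0,0,0,0,0]
  ],
  "fingers": 0.03,
  "force": 45
}}

```text
time: 7.12
tool_pos: [0.5659, 0.1143, 0.0501]
orientation: [-0.15, 0.888, 0.428, -0.072]
ft_force: [0.4, 0.3, -0.1]
gripper_width: 0.614
```

```bash
python3 - <<'E'
from h import *
s,R,p=now();print(s["time"],p,s["ft_force"],s["gripper_width"]*.0854)
for n in ["wrist","side"]:
  c=optics.read_camera(n);cv2.imwrite(f"pics/{n}5.png",c["img"])
print("up in tool",R.T@[0,0,1])
E
```

```text
7.1167 [0.5659251  0.11425268 0.05013724] [ 0.36560937  0.33091991 -0.05199242] 0.05240112801878397
up in tool [-2.67133660e-04 -3.27652653e-01 -9.44798215e-01]
```

View pics/wrist5.png

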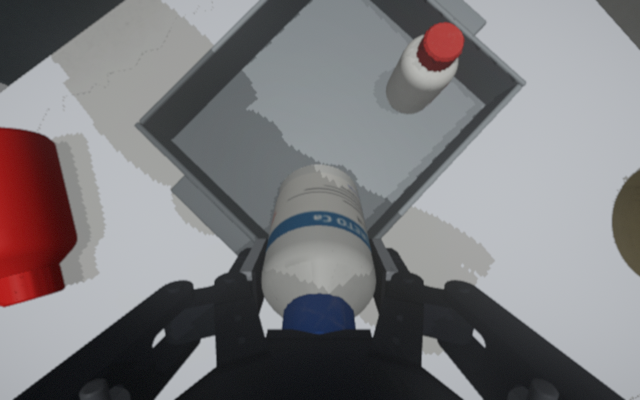

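The pads grip the body at (265,260) and (378,260), with an opening of about 52–54 mm. I'm lifting straight up.

Request:
{"name": "arm_command", "arguments": {
  "series": [
    [0,-0.002,-0.006,0,0,0],
    [0,-0.003,-0.0095,0,0,0],
    [0,-0.004,-0.013,0,0,0],
    [0,-0.005,-0.014,0,0,0],
    [0,-0.005,-0.014,0,0,0],
    [0,-0.005,-0.014,0,0,0],
    [0,-0.005,-0.014,0,0,0],
    [0,-0.005,-0.014,0,0,0],
    [0,-0.005,-0.014,0,0,0],
    [0,-0.003,-0.008,0,0,0],
    [0,0,0,0,0,0]
  ]
}}

```text
time: 8.13
tool_pos: [0.5677, 0.1147, 0.1941]
orientation: [-0.148, 0.888, 0.429, -0.068]
ft_force: [0.6, 0.1, -0.6]
gripper_width: 0.611
```

```bash
cat >> h.py <<'E'
def prof(h): return np.interp(h*1e3,[0,70,85,88,106],[27,27,16,15,15])/1e3
def fit(P,c0,a0):
    from scipy.optimize import least_squares
    b=np.linalg.svd(np.array([a0]))[2][1:]
    def un(q): a=a0+q[3]*b[0]+q[4]*b[1];return c0+q[:3],a/np.linalg.norm(a)
    def res(q):
        c,a=un(q);v=P-c;s=v@a;r=np.linalg.norm(v-np.outer(s,a),axis=1)
        side=r-prof(np.clip(s+.053,0,.106));return np.where((s>.047)&(r<.013),s-.053,np.where((s<-.047)&(r<.022),-.053-s,np.maximum.reduce([side,s-.053,-.053-s])))
    f=least_squares(res,np.zeros(5),loss="soft_l1",f_scale=.003);c,a=un(f.x);return c,a,np.median(abs(res(f.x)))
def bottlepts(c,W,c0,a0):
    H=cv2.cvtColor(c["img"],cv2.COLOR_BGR2HSV);v=W-c0;s=v@a0;r=np.linalg.norm(v-s[...,None]*a0,axis=-1)
    k=(c["depth"]>0)&(abs(s)<.065)&(r<.04)&((H[...,2]>75))
    return W[k],k
E
python3 - <<'E'
from h import *
s,R,p=now();print(s["time"],p,s["ft_force"],s["gripper_width"]*.0854)
c0=C+p-np.array([.5659,.1143,.0501])
for n in ["wrist","side","top"]:
  s,R,p=now();c=optics.read_camera(n);cv2.imwrite(f"pics/{n}6.png",c["img"])
  W=cloud(c)
  if n=="wrist": T=np.array(c["tool_from_camera"]);W=(W@T[:3,:3].T+T[:3,3])@R.T+p
  P,k=bottlepts(c,W,c0,A);I=c["img"].copy();I[k]=(0,255,0);cv2.imwrite(f"pics/{n}6m.png",I)
  if n!="top":print(n,len(P),fit(P,c0,A),c0)
E
```

```text
8.1333 [0.56766479 0.1147251  0.19408685] [ 0.62184251  0.13008326 -0.60049874] 0.05215612734254671
wrist 15091 (array([0.57066978, 0.1128529 , 0.20696067]), array([ 0.48005452, -0.38699077,  0.78726476]), np.float64(0.00038209417654797365)) [0.56876479 0.1136251  0.20598685]
side 1166 (array([0.5701188 , 0.11413449, 0.20730553]), array([ 0.48088963, -0.37640173,  0.79187556]), np.float64(0.001073170514718164)) [0.56876479 0.1136251  0.20598685]
```

View pics/side6m.png

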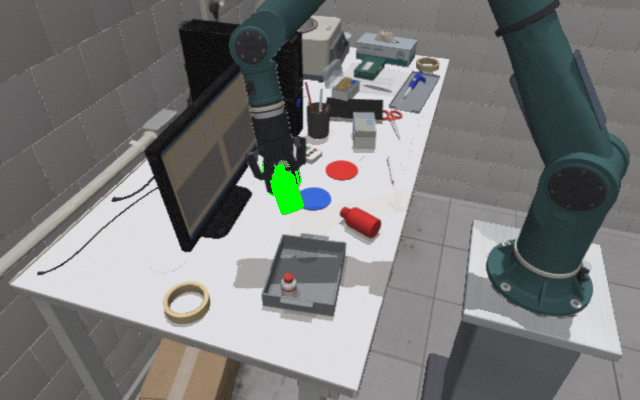

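View pics/side6.png

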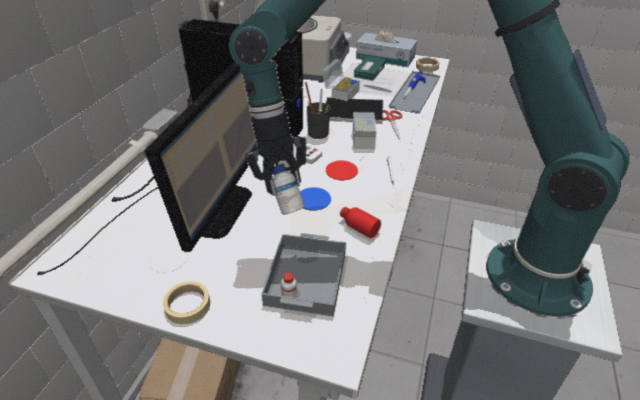

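View pics/wrist6m.png

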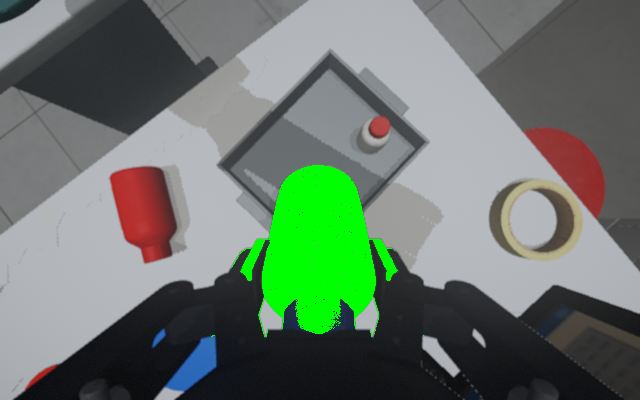

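The bottle hangs in the gripper at side pixel (286,190), clear of the tray. The side and wrist fits agree to about 1–2 mm. Next is the move to the mat and the righting turn.

```bash
cat >> h.py <<'E'
M=np.array([.5766,-.1015,.003])
_R=rot([-0.148,0.888,0.429,-0.068])
E
python3 - <<'E'
from h import *
s,R,p=now()
c=np.array([.5704,.1133,.2070]);a=np.array([.480,-.384,.789]);a/=np.linalg.norm(a)
at=R.T@a;ct=R.T@(c-p);np.savez("grip.npz",at=at,ct=ct);print(at,ct)
v=np.cross(a,[0,0,1]);ang=np.arccos(a[2]);Rm=Ro.from_rotvec(v/np.linalg.norm(v)*ang).as_matrix()
Rt=Rm@R;np.savez("target.npz",Rt=Rt)
pt=M+[0,0,.053+.08]-Rt@ct
print(delta(R,p,Rt,pt),pt, "move in tool now",R.T@(pt-p), "at end orient", Rt.T@(pt-p))
E
```

```text
[-3.34640638e-04  3.26140554e-01 -9.45321230e-01] [ 0.00208121 -0.00167539 -0.01611453]
(array([-0.16443357,  0.16351036,  0.0176013 ]), array([-3.79214699e+01, -1.29980903e-01, -3.14199851e-02])) [ 0.58065816 -0.10738731  0.1213137 ] move in tool now [-0.16443357  0.16351036  0.0176013 ] at end orient [-0.1643579   0.11796563  0.11469277]
```

Request:
{"name": "arm_command", "arguments": {
  "series": [
    [-0.012,0.008,0,-3,0,0],
    [-0.02,0.015,0,-5,0,0],
    [-0.02,0.015,0.002,-5,0,0],
    [-0.02,0.015,0.004,-5,0,0],
    [-0.02,0.015,0.006,-5,0,0],
    [-0.02,0.015,0.008,-5,0,0],
    [-0.02,0.015,0.01,-5,0,0],
    [-0.012,0.01,0.006,-3,0,0],
    [0,0,0,0,0,0]
  ]
}}

```text
time: 9.03
tool_pos: [0.5537, -0.0745, 0.1399]
orientation: [0.138, 0.891, 0.429, 0.064]
ft_force: [-0.5, -1.5, -1.9]
gripper_width: 0.615
```

```bash
cat > d.py <<'E'
from h import *
import sys
h=float(sys.argv[1])
g=np.load("grip.npz");s,R,p=now();a=R@g["at"];c=p+R@g["ct"]
v=np.cross(a,[0,0,1]);n=np.linalg.norm(v);Rm=Ro.from_rotvec(v/n*np.arccos(a[2])).as_matrix();Rt=Rm@R
pt=M+[0,0,.053+h]-Rt@g["ct"]
print(s["time"],p.round(4),"c",c.round(4),"tilt",np.degrees(np.arccos(a[2])).round(2),"F",s["ft_force"].round(1),s["joints"].round(2))
t,r=delta(R,p,Rt,pt);print("shift",t.round(4),"turn",r.round(2),"down in tool",(R.T@[0,0,-1]).round(3))
E
python3 d.py .06
```

```text
9.0333 [ 0.5537 -0.0745  0.1399] c [ 0.55   -0.0688  0.1548] tilt 1.56 F [-0.5 -1.5 -1.9] [ 0.02  0.46 -0.1   2.23  0.86  0.34  0.03]
shift [-0.0087  0.0281  0.0493] turn [-1.54  0.23  0.08] down in tool [ 0.005 -0.301  0.954]
```

Request:
{"name": "arm_command", "arguments": {
  "series": [
    [-0.003,0.009,0.014,-0.8,0.1,0],
    [-0.003,0.009,0.014,-0.7,0.1,0],
    [-0.003,0.009,0.014,0,0,0],
    [0,0,0,0,0,0]
  ]
}}

```text
time: 9.37
tool_pos: [0.5776, -0.1028, 0.1049]
orientation: [0.146, 0.888, 0.43, 0.069]
ft_force: [-0.4, -1.5, -1.1]
gripper_width: 0.611
```

```bash
python3 d.py .03; python3 - <<'E'
from h import *
g=np.load("grip.npz")
for n in ["wrist","side"]:
  s,R,p=now();a0=R@g["at"];c0=p+R@g["ct"];c=optics.read_camera(n);cv2.imwrite(f"pics/{n}7.png",c["img"])
  W=cloud(c)
  if n=="wrist": T=np.array(c["tool_from_camera"]);W=(W@T[:3,:3].T+T[:3,3])@R.T+p
  P,k=bottlepts(c,W,c0,a0);I=c["img"].copy()
  print(n,len(P),fit(P,c0,a0),c0,a0)
  if n=="wrist":
    H=cv2.cvtColor(I,cv2.COLOR_BGR2HSV);m=(H[...,0]>95)&(H[...,0]<130)&(H[...,1]>130)&(abs(W[...,2]-.003)<.01)&(np.linalg.norm(W[...,:2]-M[:2],axis=-1)<.08)
    Q=W[m];print(len(Q),np.median(Q[:,2]));
    ct=cv2.findContours(m.astype(np.uint8),0,1)[0]
    b=np.vstack([W[q[0][1],q[0][0]] for z in ct for q in z])
    from scipy.optimize import least_squares
    f=least_squares(lambda q:np.linalg.norm(b[:,:2]-q,axis=1)-.05,M[:2],loss="soft_l1",f_scale=.001);print("mat",f.x)
E
```

```text
9.3667 [ 0.5776 -0.1028  0.1049] c [ 0.5736 -0.097   0.1196] tilt 0.47 F [-0.4 -1.5 -1.1] [-0.02  0.55  0.01  2.21  0.99  0.24 -0.05]
shift [-0.0015 -0.0058  0.0335] turn [-0.42  0.19  0.07] down in tool [ 0.004 -0.319  0.948]
wrist 13232 (array([ 0.5741933 , -0.09934359,  0.11649151]), array([ 0.01585779, -0.00105717,  0.9998737 ]), np.float64(0.0003800038658664587)) [ 0.57363007 -0.09697156  0.1196374 ] [ 0.00801892 -0.00178284  0.99996626]
6204 0.00322944347005312
mat [ 0.5800425  -0.10425235]
side 557 (array([ 0.57417338, -0.0964847 ,  0.11782683]), array([0.01461982, 0.01506406, 0.99977964]), np.float64(0.0012059568122822183)) [ 0.57337728 -0.09533391  0.12006722] [ 0.00748083 -0.00347942  0.99996596]
```

View pics/wrist7.png

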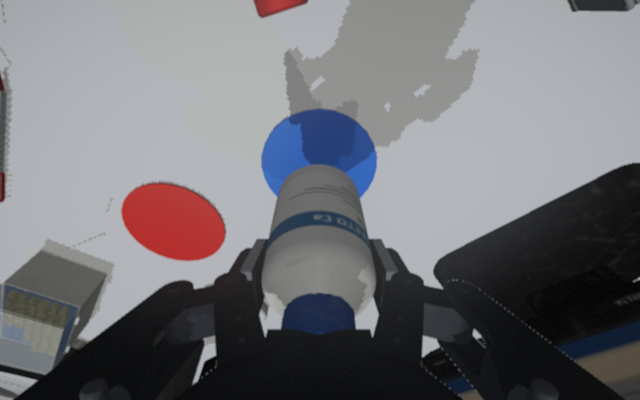

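View pics/side7.png

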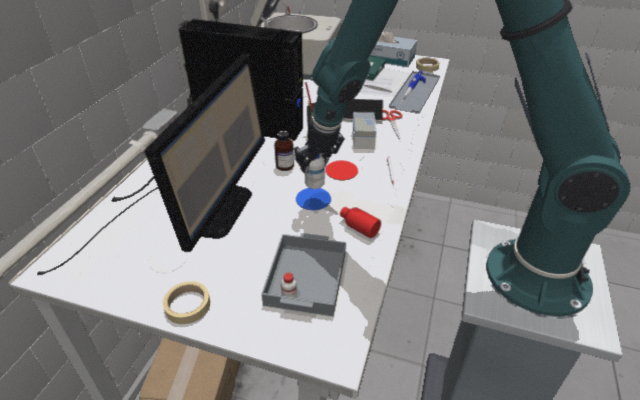

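The bottle hangs nearly vertical over the blue mat. In the wrist view its foot is at (317,170) and the mat at (319,160). The foot is about 60 mm up and roughly 6 mm off centre. I'm lowering it with that correction.

Request:
{"name": "arm_command", "arguments": {
  "series": [
    [-0.001,0.0,0.009,-0.4,0.3,0],
    [-0.0005,0,0.009,0,0,0],
    [0,-0.002,0.0085,0,0,0],
    [0,-0.003,0.0085,0,0,0],
    [0,0,0,0,0,0]
  ]
}}

```text
time: 9.88
tool_pos: [0.5838, -0.0985, 0.072]
orientation: [0.144, 0.886, 0.433, 0.078]
ft_force: [-0.3, 0.4, -1.4]
gripper_width: 0.608
```

```bash
python3 d.py .01;  python3 - <<'E'
from h import *
g=np.load("grip.npz")
for n in ["wrist"]:
  s,R,p=now();a0=R@g["at"];c0=p+R@g["ct"];c=optics.read_camera(n);cv2.imwrite(f"pics/{n}8.png",c["img"])
  W=cloud(c)
  T=np.array(c["tool_from_camera"]);W=(W@T[:3,:3].T+T[:3,3])@R.T+p
  P,k=bottlepts(c,W,c0,a0);print(n,len(P),fit(P,c0,a0))
E
```

```text
9.8833 [ 0.5838 -0.0985  0.072 ] c [ 0.5796 -0.0928  0.0868] tilt 0.84 F [-0.3  0.4 -1.4] [-0.14  0.62  0.17  2.22  1.17  0.1  -0.25]
shift [-0.0092 -0.0038  0.0205] turn [-0.19 -0.78 -0.27] down in tool [-0.014 -0.323  0.946]
wrist 12995 (array([ 0.58017339, -0.09519316,  0.08363176]), array([ 0.00209631, -0.01170825,  0.99992926]), np.float64(0.00037843795012944964))
```

Joint 6 is near its lower limit (0.10 against 0.08), because the tool is nearly aligned with the forearm. I'll raise the bottle and yaw the upright bottle about the vertical before lowering it.

Request:
{"name": "arm_command", "arguments": {
  "series": [
    [0,0.003,-0.009,0,0,0],
    [0,0.003,-0.009,0,0,0],
    [0,0.003,-0.009,0,0,0],
    [0,0.003,-0.009,0,0,0],
    [0,0,0,0,-0.8,2.4],
    [0,0,0,0,-1.6,4.7],
    [0,0,0,0,-1.6,4.7],
    [0,0,0,0,0,0]
  ]
}}

```text
time: 10.6
tool_pos: [0.5832, -0.0935, 0.1201]
orientation: [0.148, 0.93, 0.331, 0.064]
ft_force: [0.5, -0.1, -0.3]
gripper_width: 0.613
```

```bash
python3 d.py .05
```

```text
10.6 [ 0.5832 -0.0935  0.1201] c [ 0.5803 -0.0872  0.1349] tilt 1.35 F [ 0.5 -0.1 -0.3] [-0.    0.53 -0.06  2.17  0.89  0.36 -0.19]
shift [-0.0129 -0.0007  0.0298] turn [-0.5  -1.18 -0.41] down in tool [-0.021 -0.318  0.948]
```

Request:
{"name": "arm_command", "arguments": {
  "series": [
    [-0.004,0,0,-0.2,-2.4,5.8],
    [-0.004,0,0,-0.2,-2.4,5.8],
    [-0.004,0,0,0,-2.3,5.8],
    [0,0,0,0,-2,6],
    [0,0,0,0,-2,6],
    [0,0,0,0,-2,6],
    [0,0,0,0,-2,6],
    [0,0,0,0,-1,3],
    [0,0,0,0,0,0]
  ]
}}

```text
time: 11.35
tool_pos: [0.5698, -0.0954, 0.1258]
orientation: [0.156, 0.985, -0.077, -0.013]
ft_force: [-0.3, -0.4, -1.4]
gripper_width: 0.611
```

```bash
python3 d.py .03
```

```text
11.35 [ 0.5698 -0.0954  0.1258] c [ 0.5729 -0.0892  0.1406] tilt 1.08 F [-0.3 -0.4 -1.4] [-0.09  0.58  0.02  2.02  0.48  0.68 -0.63]
shift [ 0.0057 -0.0056  0.0555] turn [-1.08  0.03  0.01] down in tool [ 0.001 -0.308  0.951]
```

Request:
{"name": "arm_command", "arguments": {
  "series": [
    [0.002,-0.001,0.011,-0.5,0,0],
    [0.002,-0.001,0.011,-0.5,0,0],
    [0.002,-0.002,0.011,0,0,0],
    [0,-0.002,0.011,0,0,0],
    [0,0,0.009,0,0,0],
    [0,0,0,0,0,0]
  ]
}}

```text
time: 11.85
tool_pos: [0.5725, -0.1078, 0.0685]
orientation: [0.163, 0.984, -0.072, -0.014]
ft_force: [-0.6, 0.1, -1.9]
gripper_width: 0.614
```

```bash
sed -i 's/^M=.*/M=np.array([.578,-.1025,.003])/' h.py; python3 d.py .005;  cat > f.py <<'E'
from h import *
import sys
g=np.load("grip.npz")
for n in ["wrist","side"]:
  s,R,p=now();a0=R@g["at"];c0=p+R@g["ct"];c=optics.read_camera(n);cv2.imwrite(f"pics/{n}{sys.argv[1]}.png",c["img"])
  W=cloud(c)
  if n=="wrist":T=np.array(c["tool_from_camera"]);W=(W@T[:3,:3].T+T[:3,3])@R.T+p
  P,k=bottlepts(c,W,c0,a0);P=P[P[:,2]>.008];x=fit(P,c0,a0);print(n,len(P),x,"foot z",(x[0]-.053*x[1])[2])
E
python3 f.py 9
```

```text
11.85 [ 0.5725 -0.1078  0.0685] c [ 0.5756 -0.1014  0.0832] tilt 0.27 F [-0.6  0.1 -1.9] [-0.1   0.68  0.06  2.03  0.54  0.57 -0.68]
shift [ 0.0027 -0.0065  0.0212] turn [-0.17  0.2   0.07] down in tool [ 0.004 -0.323  0.946]
wrist 12329 (array([ 0.57445718, -0.10216449,  0.08002196]), array([ 0.00784773, -0.01031688,  0.99991598]), np.float64(0.00037111082104747395)) foot z 0.027026411812825966
side 564 (array([ 0.57456035, -0.1004395 ,  0.0811316 ]), array([-0.00587454,  0.01410105,  0.99988332]), np.float64(0.0012021817668894427)) foot z 0.02813778055750587
```

View pics/side9.png

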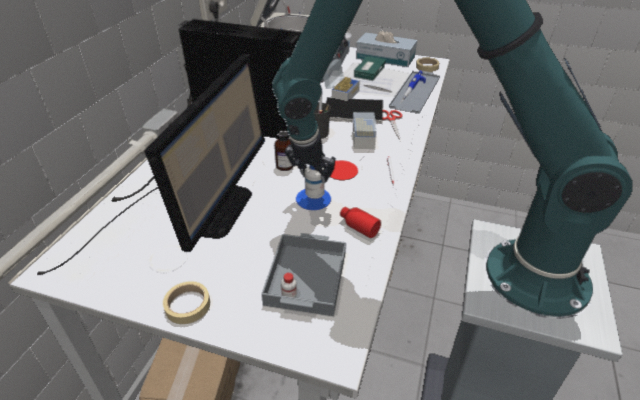

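View pics/wrist9.png

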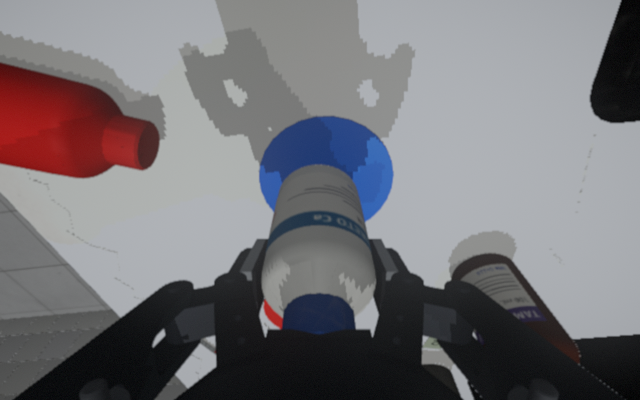

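The bottle is upright and over the mat, with its foot about 24 mm above the mat top and 3–4 mm off centre.

Request:
{"name": "arm_command", "arguments": {
  "series": [
    [0.001,-0.0015,0.006,0,0,0],
    [0.001,-0.002,0.006,0,0,0],
    [0.001,-0.002,0.004,0,0,0],
    [0,0,0,0,0,0]
  ]
}}

```text
time: 12.28
tool_pos: [0.5778, -0.1074, 0.0522]
orientation: [0.163, 0.984, -0.072, -0.012]
ft_force: [-0.3, 0.6, -1.0]
gripper_width: 0.603
```

```bash
python3 d.py .00;python3 f.py 10
```

```text
12.2833 [ 0.5778 -0.1074  0.0522] c [ 0.5808 -0.101   0.067 ] tilt 0.28 F [-0.3  0.6 -1. ] [-0.11  0.71  0.07  2.03  0.55  0.55 -0.7 ]
shift [-0.0026 -0.0016  0.011 ] turn [-0.28 -0.05 -0.02] down in tool [-0.001 -0.322  0.947]
wrist 12075 (array([ 0.57970537, -0.10173187,  0.06384393]), array([ 0.00263879, -0.01195487,  0.99992506]), np.float64(0.00037331068839517936)) foot z 0.010847903000995772
side 538 (array([ 0.57934771, -0.10045875,  0.06539581]), array([-0.02366156,  0.01029096,  0.99966706]), np.float64(0.00121040461079883)) foot z 0.012413452209692866
```

Its foot is now about 8–9 mm above the mat. I'll use small steps and watch the force.

Request:
{"name": "arm_command", "arguments": {
  "series": [
    [-0.001,-0.001,0.004,0,0,0],
    [0,-0.0005,0.002,0,0,0],
    [0,0,0,0,0,0]
  ]
}}

```text
time: 12.63
tool_pos: [0.5772, -0.1077, 0.0479]
orientation: [0.163, 0.984, -0.072, -0.011]
ft_force: [-0.3, -0.2, -1.2]
gripper_width: 0.607
```

```bash
python3 d.py .00;python3 f.py 11
```

```text
12.6333 [ 0.5772 -0.1077  0.0479] c [ 0.5802 -0.1013  0.0627] tilt 0.28 F [-0.3 -0.2 -1.2] [-0.11  0.71  0.07  2.03  0.56  0.53 -0.71]
shift [-0.0021 -0.0006  0.0068] turn [-0.24 -0.14 -0.05] down in tool [-0.002 -0.322  0.947]
wrist 12004 (array([ 0.57911555, -0.10203785,  0.05955041]), array([ 0.0010913 , -0.01188586,  0.99992877]), np.float64(0.00036971640345845845)) foot z 0.006554186790795946
side 539 (array([ 0.57855113, -0.10047889,  0.06027368]), array([-0.01742654,  0.00941459,  0.99980382]), np.float64(0.0012287957017641203)) foot z 0.0072840793566523385
```

Request:
{"name": "arm_command", "arguments": {
  "series": [
    [0,-0.0007,0.0025,0,0,0],
    [0,0,0,0,0,0]
  ]
}}

```text
time: 12.9
tool_pos: [0.5777, -0.1076, 0.0486]
orientation: [0.164, 0.984, -0.072, -0.01]
ft_force: [-0.4, 0.6, -1.1]
gripper_width: 0.609
```

Request:
{"name": "arm_command", "arguments": {
  "series": [
    [0,-0.0004,0.0015,0,0,0],
    [0,0,0,0,0,0]
  ]
}}

```text
time: 13.07
tool_pos: [0.5785, -0.1075, 0.0478]
orientation: [0.164, 0.984, -0.072, -0.009]
ft_force: [-0.5, -0.0, -1.5]
gripper_width: 0.609
```

```bash
python3 d.py .00;python3 f.py 12
```

```text
13.0667 [ 0.5785 -0.1075  0.0478] c [ 0.5814 -0.1011  0.0625] tilt 0.35 F [-0.5 -0.  -1.5] [-0.12  0.71  0.08  2.03  0.56  0.53 -0.71]
shift [-0.0033 -0.0003  0.0068] turn [-0.14 -0.31 -0.11] down in tool [-0.005 -0.324  0.946]
wrist 11970 (array([ 0.58033888, -0.1018447 ,  0.05941539]), array([-0.00178536, -0.00995364,  0.99994887]), np.float64(0.00037922202296501034)) foot z 0.006418100933495631
side 533 (array([ 0.58006771, -0.10062564,  0.06155111]), array([-0.01331364, -0.00249589,  0.99990825]), np.float64(0.0011927191492028984)) foot z 0.008555971359502423
```

Request:
{"name": "arm_command", "arguments": {
  "series": [
    [-0.001,-0.0015,0.0045,0,-0.3,0],
    [0,0,0,0,0,0]
  ]
}}

```text
time: 13.33
tool_pos: [0.5794, -0.1076, 0.0488]
orientation: [0.166, 0.983, -0.073, -0.011]
ft_force: [-0.1, -0.5, -1.8]
gripper_width: 0.61
```

```bash
python3 d.py .00;python3 f.py 13
```

```text
13.3333 [ 0.5794 -0.1076  0.0488] c [ 0.5825 -0.1011  0.0634] tilt 0.22 F [-0.1 -0.5 -1.8] [-0.12  0.71  0.08  2.02  0.56  0.54 -0.71]
shift [-0.0043 -0.0006  0.0077] turn [ 0.13 -0.17 -0.06] down in tool [-0.003 -0.328  0.945]
wrist 12111 (array([ 0.58138487, -0.10186109,  0.06066948]), array([-0.00104602, -0.00892019,  0.99995967]), np.float64(0.0003707147898960386)) foot z 0.0076716218624039365
side 534 (array([ 0.58129274, -0.10037322,  0.06249015]), array([-0.02501049,  0.00889591,  0.99964761]), np.float64(0.0011284459782234264)) foot z 0.009508825686351231
```

Request:
{"name": "arm_command", "arguments": {
  "series": [
    [-0.001,-0.001,0.003,0,0,0],
    [-0.001,-0.001,0.003,0,0,0],
    [-0.001,-0.001,0.003,0,0,0]
  ]
}}

```text
time: 13.68
tool_pos: [0.5792, -0.1079, 0.0473]
orientation: [0.17, 0.983, -0.074, -0.009]
ft_force: [-3.6, 6.4, 28.2]
gripper_width: 0.611
```

```bash
python3 d.py .00;python3 f.py 14; python3 d.py .00
```

```text
13.6833 [ 0.5792 -0.1079  0.0473] c [ 0.5822 -0.1013  0.0619] tilt 0.66 F [-3.6  6.4 28.2] [-0.13  0.72  0.09  2.03  0.57  0.54 -0.72]
shift [-0.0041 -0.0004  0.0062] turn [ 0.52 -0.39 -0.13] down in tool [-0.007 -0.335  0.942]
wrist 12176 (array([ 0.58112139, -0.10197871,  0.05935808]), array([-0.00331839, -0.01025359,  0.99994192]), np.float64(0.0003771901460898272)) foot z 0.006361155606484342
side 528 (array([ 0.58053978, -0.10078735,  0.06135902]), array([-3.14890025e-02,  3.31477581e-05,  9.99504098e-01]), np.float64(0.0012006507655333114)) foot z 0.008385306586352115
13.7833 [ 0.5792 -0.1079  0.0473] c [ 0.5822 -0.1013  0.0619] tilt 0.67 F [-4.1  5.8 29.4] [-0.13  0.72  0.09  2.03  0.57  0.54 -0.72]
shift [-0.0041 -0.0004  0.0062] turn [ 0.52 -0.39 -0.13] down in tool [-0.007 -0.335  0.942]
```

```bash
python3 - <<'E'
import cv2
a=cv2.imread("pics/side14.png")[100:250,240:400];b=cv2.imread("pics/wrist14.png")
cv2.imwrite("pics/s14z.png",cv2.resize(a,None,fx=4,fy=4,interpolation=3))
E
```

```text
(no output)
```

View pics/s14z.png

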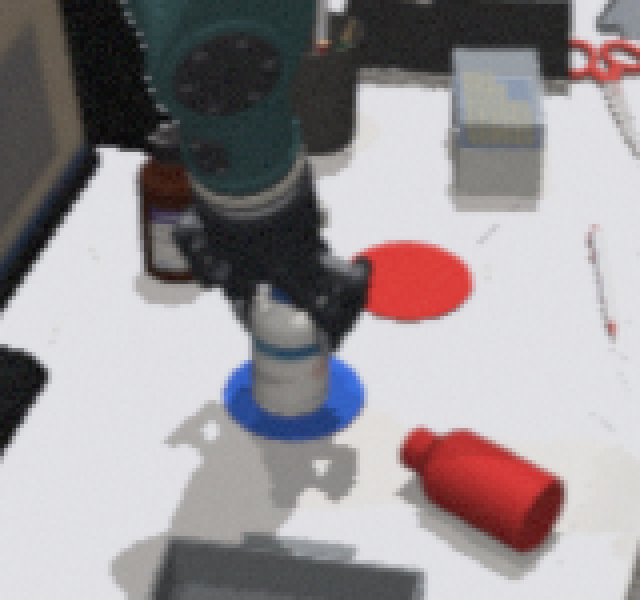

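View pics/wrist14.png

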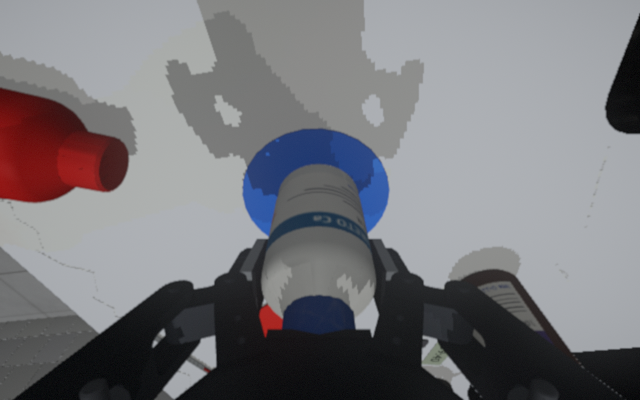

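The bottle stands on the blue mat at zoom pixel (290,405), against a mat centre of (294,398), and the force shows firm contact at about 28 N. I'll relax the target, then release.

Request:
{"name": "arm_command", "arguments": {
  "series": [
    [0,0,0,0,0,0],
    [0,0,0,0,0,0]
  ],
  "force": 20
}}

```text
time: 13.95
tool_pos: [0.5796, -0.1077, 0.0483]
orientation: [0.17, 0.983, -0.073, -0.008]
ft_force: [-0.0, 0.8, -1.2]
gripper_width: 0.612
```

Request:
{"name": "arm_command", "arguments": {
  "series": [
    [0,0,0,0,0,0],
    [0,0,0,0,0,0],
    [0,0,0,0,0,0],
    [0,0,0,0,0,0]
  ],
  "fingers": 0.068
}}

```text
time: 14.28
tool_pos: [0.5777, -0.1088, 0.0456]
orientation: [0.17, 0.983, -0.074, -0.011]
ft_force: [1.1, 0.1, 0.9]
gripper_width: 0.799
```

```bash
python3 d.py .00;python3 f.py 15
```

```text
14.2833 [ 0.5777 -0.1088  0.0456] c [ 0.5808 -0.1022  0.0602] tilt 0.63 F [1.1 0.1 0.9] [-0.13  0.72  0.09  2.03  0.57  0.53 -0.72]
shift [-0.0028 -0.0009  0.0042] turn [ 0.58 -0.24 -0.08] down in tool [-0.004 -0.336  0.942]
wrist 12762 (array([ 0.58162633, -0.10227604,  0.05927277]), array([-0.00155323, -0.00911863,  0.99995722]), np.float64(0.00036762833822678864)) foot z 0.006275039176862937
side 537 (array([ 0.58160618, -0.10095767,  0.06006739]), array([-0.00295525,  0.00522084,  0.999982  ]), np.float64(0.0011113961734574747)) foot z 0.0070683468547987766
```

View pics/wrist15.png

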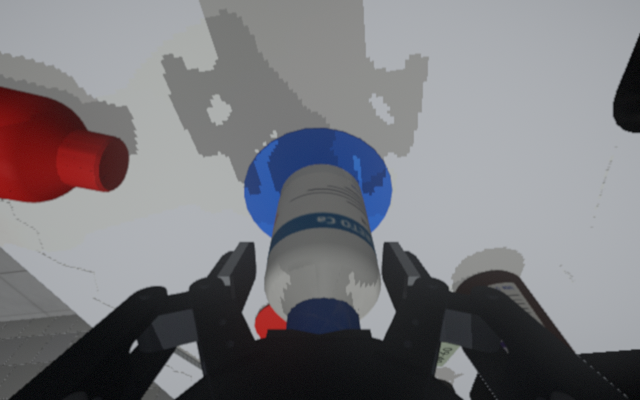

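The fingers are off the bottle, which stands upright at (322,230) with gaps on both sides. I'll open fully and back out along the tool axis.

Request:
{"name": "arm_command", "arguments": {
  "series": [
    [0,0,0,0,0,0],
    [0,0,0,0,0,0],
    [0,0,-0.003,0,0,0],
    [0,0,-0.006,0,0,0],
    [0,0,-0.01,0,0,0],
    [0,0,-0.01,0,0,0],
    [0,0,-0.012,0,0,0]
  ],
  "fingers": 0.0854
}}

```text
time: 14.97
tool_pos: [0.5777, -0.0952, 0.0851]
orientation: [0.171, 0.982, -0.074, -0.013]
ft_force: [-1.0, 1.0, -0.5]
gripper_width: 1.002
```

```bash
python3 - <<'E'
from h import *
c=optics.read_camera("wrist");cv2.imwrite("pics/w16.png",c["img"])
s,R,p=now();print(s["time"],p,s["ft_force"],s["gripper_width"])
E
```

```text
15.0167 [ 0.5797602  -0.09393377  0.08739694] [-0.21822182  0.44205847  0.77442798] 1.000221637891412
```

View pics/w16.png

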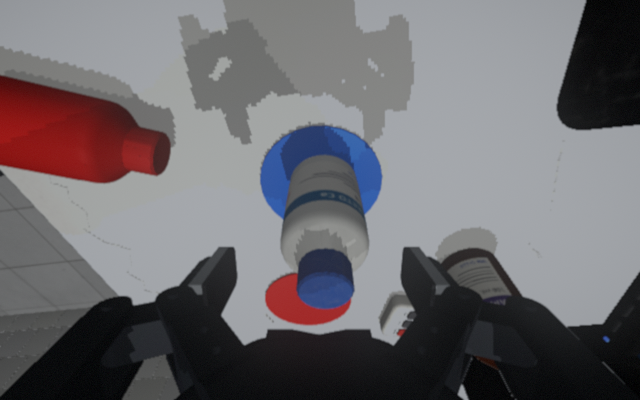

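The bottle stands at (325,220), between the open fingers and clear of them. I'll continue out.

Request:
{"name": "arm_command", "arguments": {
  "series": [
    [0.002,0,-0.018,0,0,0],
    [0.001,0,-0.02,0,0,0],
    [0,0,-0.02,0,0,0],
    [0,0,-0.02,0,0,0],
    [0,0,-0.02,0,0,0],
    [0,0,-0.02,0,0,0],
    [0,0,0,0,0,0],
    [0,0,0,0,0,0]
  ]
}}

```text
time: 15.68
tool_pos: [0.5897, -0.0507, 0.2106]
orientation: [0.168, 0.983, -0.073, -0.007]
ft_force: [-0.1, -0.4, 0.1]
gripper_width: 1.002
```

```bash
python3 - <<'E'
from h import *
for n in ["top","side","wrist"]:
  s,R,p=now();c=optics.read_camera(n);cv2.imwrite(f"pics/{n}17.png",c["img"]);W=cloud(c)
  if n=="wrist":T=np.array(c["tool_from_camera"]);W=(W@T[:3,:3].T+T[:3,3])@R.T+p
  c0=M+[0,0,.053];a0=np.array([0,0,1.])
  P,k=bottlepts(c,W,c0,a0);P=P[P[:,2]>.008];print(n,len(P),fit(P,c0,a0))
  for t in ["red_cap_bottle_center","amber_bottle_center"]: print(t,[np.round(r["box"]) for r in optics.spot_in(n,t)][:1])
print(s["time"],p,s["ft_force"])
E
```

```text
top 509 (array([ 0.58008423, -0.10122792,  0.05720222]), array([ 0.00256102, -0.00265694,  0.99999319]), np.float64(0.0010862863296529739))
red_cap_bottle_center [array([214., 218.,  18.,  17.])]
amber_bottle_center [array([405., 133.,  32.,  30.])]
side 660 (array([ 0.58155003, -0.10078481,  0.05853747]), array([-0.00164764,  0.00777328,  0.99996843]), np.float64(0.0011334046602649896))
red_cap_bottle_center [array([288., 283.,  14.,  25.])]
amber_bottle_center [array([284., 151.,  20.,  36.])]
wrist 3180 (array([ 0.58147565, -0.1017782 ,  0.05751637]), array([-0.00225759, -0.00132191,  0.99999658]), np.float64(0.0006695198679007395))
red_cap_bottle_center []
amber_bottle_center [array([429., 245.,  62.,  72.])]
15.9833 [ 0.58864183 -0.05167072  0.20837676] [ 0.88584774 -0.16540226 -0.94406597]
```

View pics/side17.png

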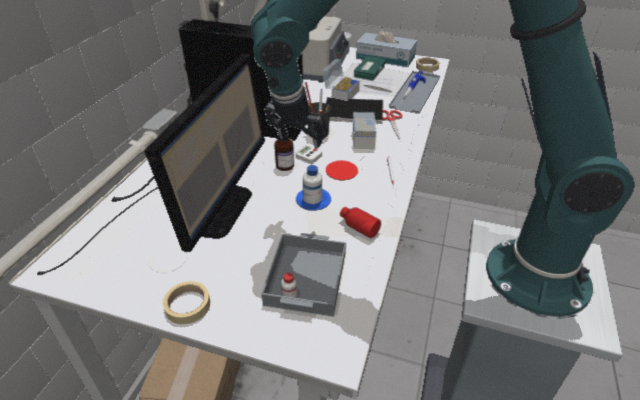

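View pics/wrist17.png

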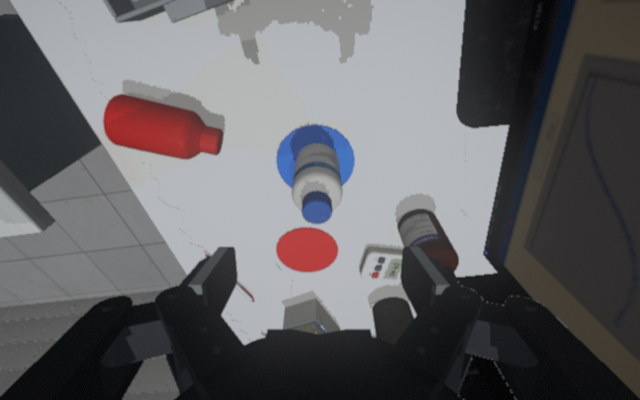

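The side view shows the bottle upright on the blue mat at (313,187), and the wrist view shows it at (317,170). The gripper is clear, and the other two bottles are where they started, so I'm handing in.

```bash
python3 -c "
from station import ticket
print(ticket.job_done())"
```

```text
the job is handed in; nothing more can be done
None
```

The white bottle with the blue cap now stands upright, cap up, on the blue mat, and I handed the job in at about 16 s of the 32 s allowed. I gripped it across the body and lifted it straight out of the tray. I then righted it in the air, set it down, released it and backed the gripper away.

**Last checks before hand-in:**
- **Tilt:** within 0.5° of vertical in all three cameras.
- **Position:** axis about 3–4 mm from my estimate of the mat centre (limit 20 mm). The cameras put the mat centre within about 5 mm of each other.
- **Height:** centre about 54–55.5 mm above the mat top. That fits a bottle resting on the mat, given roughly 2 mm of camera calibration error.
- **Gripper:** fully open and clear of everything, with only noise (about 1 N) on the force reading.
- **Other bottles:** the amber and red-capped bottles showed within 2–3 pixels of where they started.

**What did not go smoothly:**
- **Joint limit:** on the first lowering, joint 6 came near its lower limit (0.10 rad against 0.08). I raised the bottle again and turned it about the vertical before setting it down.
- **Touchdown:** the smallest lowering steps had little effect, so I used a run of slightly larger ones. The wrist force then read about 29 N at contact, firmer than I intended. While the bottle was still gripped, the camera fits put its foot 3–5 mm above the mat, so I judged contact by the force.

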